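Pack the field repair kit into its tray

ROBOT

A 6-joint arm with a two-finger parallel gripper is mounted at the origin on a cart in front of the work surface, level with it; the furniture and walls round the work are solid. World frame = base frame: x ahead of the robot, y to its left, z up, the work surface at z = 0. Lengths are in m, angles in rad, forces in N, time in s.
With the tool pointing down it reaches from about 0.35 to 0.775 m from the base axis. Payload 5.5 kg.
Tool frame: the origin (TCP) lies at the very end of the fingers, on their centre line; the grasp point (between the pads) lies env.hold_point_z behind it (env.hold_point_z is the distance from the TCP to the grasp point, in m); z points along the fingers, y is the line along which they close (so a half turn about z gives the same grasp; the last joint's range is limited). The gripper opens to 85 mm and grips with 20 to 120 N. Pads are 22 mm wide; open, the fingers measure 114 mm over their backs; the gripper's body (76 mm by 85 mm) begins 54 mm behind the grasp point. The pads swing forward as they close: fully open they stand 13 mm farther back than shut.
Start: joints at [1.08, 0.313, 0.046, 1.304, 0, 1.431], TCP at [0.198, 0.54, 0.201] pointing down, gripper open.
Joint ranges: [-2.76, 2.76], [-0.86, 1.69], [-1.03, 1.26], [-2.2, 2.34], [-1.47, 1.5], [-3.14, 3.14]. Speed limits (rad/s): [2.57, 2.57, 3.14, 3.14, 3.14, 3.14].

INTERFACE

Orientations are given as a unit quaternion [w, x, y, z].
In Python, from workcell import env gives the robot as it stands.
- The arm moves only by the tool carry_out, never from a script. Its argument "steps" is a list of rows, each a list of 3 entries, a list of its own where there are three numbers: the turn, a rotation vector about the tool's x, y, z in degrees, then the shift along the tool's x, y, z in cm, then the closure in counts, from 0 (fully open) to 255 (shut). A call has exactly 8 rows; each row is the pose to reach, as a shift and turn from the pose commanded when the call began, along the tool's axes at that moment; what a row does not reach only later rows make up. A row lasts 1/8 s, in which the tool goes at most 62.5 mm and 10.7 degrees, less where a joint would pass 70% of its speed; a pose out of reach is approached as far as the arm can. A call with a gripper value outside its range is refused whole. The fingers move at their own pace and stop on an object; "force" is the grip in N (left out, the last holds). Time passes only in rows, so rows that repeat a pose let the fingers close, or fill a call up. It gives the time, the measured TCP pose, the force, the opening and the grip force at its end, in the units of the state.
- env.get_state(): the state, without advancing time (a new reading comes with each control period).
- env.read_camera(name): name is "scene" or "top" or "wrist"; returns (picture, depth): 480x640x3 uint8, red, green, blue; 480x640 float32, m along the optical axis (not along the pixel's ray), 0 where there is no reading.
- env.get_calibration(name): a dict with "fx", "fy", "cx", "cy" (pixels), "origin" and "orientation" of the camera in the world. Camera axes: x right, y up, looking along -z (the intrinsics and any distortion apply to the point x, -y, -z); pixel columns grow to the right and rows downward; lengths in m; the calibration is good to about 2 mm. The wrist camera is an equidistant fisheye: a pixel r from the principal point sees the ray r / f radians off the axis. A picture is of the moment at which its call begins: read the wrist's pose just before it. get_calibration takes no time and is no camera call; for the wrist camera it gives the pose at the moment of the call.
- env.hand_in(): hands the job in; it is judged then, once.
The state is a dict: "clock": time; "joint_pos": joint angles; "qvel": joint speeds; "tau": joint torques, N m; "tcp_pos": TCP position; "orientation": TCP orientation; "wrist_force": force on the tool from outside, world axes, zero at the start; "ft_torque": the same for the moment, N m; "finger_gap": finger opening in m; "grip_force": force on a finger pad.
Only numpy, scipy, OpenCV 4.12 (cv2) and the standard library are available. Lean on these libraries where they do the work, as an engineer would, in place of code of your own. Each camera call takes 0.05 s, during which the arm holds its last target. There are 200 camera calls.

TASK

Pack the repair kit: set the processor module on its foam, the memory stick, the flux tin and the roll of black tape (the near one, not the one beyond the vice) into the grey kit tray, each flat and right way up in the recess cut for it (wide oblong, narrow oblong, small round, large round), inside the white lips and, for the oblong ones, lengthwise. The solder wick reel and the battery do not belong to the kit: leave them where they lie.

Things in the scene. Friction and masses are not known exactly. Their poses are not given: they have to be found in the camera images.
- processor_module_mid (a point): Processor module: a small black circuit board with pins and a metal can on a block of grey foam, 62 mm long (own y), 37 mm wide (own x), 17 mm high in all; the foam is the lowest 8 mm and is where it is held, across its width. Lies flat, foam down. This point is its centre, 8.5 mm above its underside.
- memory_stick_mid (a point): Memory stick, flat, blue with a silver plug at one end: 52 mm long (own y, plug at -y), 18 mm wide (own x), 9 mm high; the plug (the last 14 mm) is narrower. Lies flat. This point is its centre, 4.5 mm above its underside.
- flux_tin_mid (a point): Flux tin: round closed pot with a red lid and white base, 43 mm across, 24 mm high, standing lid up. This point is its centre, 12 mm above its underside. (Not listed: a yellow helping-hands stand, its clip arms up to 0.15 m high, is fixed on the table about x 0.51 to 0.73, y 0.05 to 0.22 between most things and the tray; carry things well above it.)
- tape_roll_mid (a point): Roll of black insulating tape lying flat: a round ring about 61 mm across outside and 19 mm high. This point is its centre, 9.5 mm above its underside; hold it across the outside. (A like roll and reel lie far back beyond the vice, out of reach; not meant.)
- module_bay_floor (a point): Black insert plate 82 x 98 mm, one of four that fill the fixed grey tray in any order; white lips 4 mm high, with finger gaps at mid-side, outline its recess. This one has the wide oblong recess, 76 mm long (own x) and 53 mm wide (own y). This point is the middle of the recess's floor, 10 mm above the table and level with the tray's rim; own x is the recess's long direction. A half turn makes no difference.
- stick_bay_floor (a point): Black insert plate 82 x 98 mm, one of four that fill the fixed grey tray in any order; white lips 4 mm high, with finger gaps at mid-side, outline its recess. This one has the narrow oblong recess, 68 mm long (own x) and 34 mm wide (own y). This point is the middle of the recess's floor, 10 mm above the table and level with the tray's rim; own x is the recess's long direction. A half turn makes no difference.
- tin_bay_floor (a point): Black insert plate 82 x 98 mm, one of four that fill the fixed grey tray in any order; white lips 4 mm high, with finger gaps at mid-side, outline its recess. This one has the smaller round recess, 59 mm across, outlined by four short arcs. This point is the middle of the recess's floor, 10 mm above the table and level with the tray's rim; z is up.
- tape_bay_floor (a point): Black insert plate 82 x 98 mm, one of four that fill the fixed grey tray in any order; white lips 4 mm high, with finger gaps at mid-side, outline its recess. This one has the larger round recess, 77 mm across, outlined by four short arcs. This point is the middle of the recess's floor, 10 mm above the table and level with the tray's rim; z is up.
- wick_reel_mid (a point): Reel of solder wick, a flat blue spool 45 mm across and 10 mm high, as wide as the tin but lower; it is no part of the kit. This point is its centre, 5 mm above its underside.
- battery_mid (a point): A round cell, white and green, 50 mm long (own y) and about 16 mm across, lying on its side, about as long as the memory stick; it is no part of the kit and rolls if pushed. This point is its centre, 9 mm above the table.
Things that resemble listed ones, but are neither listed nor needed, are in the scene too. Of the things that look like the part that bears memory_stick_mid, the smaller one is meant.

How it is judged:
At the end, for the whole second after the job is handed in: Module, stick, tin and tape each rest flat on the floor of their own recess (centre within 12 mm each way, height within 3 mm, tilt < 0.06 rad), module and stick lengthwise within 0.35 rad, all at rest; wick reel and battery within 20 mm of where they lay (x of processor_module_mid in the frame of module_bay_floor between -0.012 and 0.012 m and y of processor_module_mid in the frame of module_bay_floor between -0.012 and 0.012 m and z of processor_module_mid in the frame of module_bay_floor between 0.0055 and 0.0115 m and angle between each of processor_module_mid, memory_stick_mid, flux_tin_mid, tape_roll_mid's own z axis and vertical below 0.06 rad and linear speed of each of processor_module, memory_stick, flux_tin, tape_roll below 0.02 m/s and x of memory_stick_mid in the frame of stick_bay_floor between -0.012 and 0.012 m and y of memory_stick_mid in the frame of stick_bay_floor between -0.012 and 0.012 m and z of memory_stick_mid in the frame of stick_bay_floor between 0.0015 and 0.0075 m and x of flux_tin_mid in the frame of tin_bay_floor between -0.012 and 0.012 m and y of flux_tin_mid in the frame of tin_bay_floor between -0.012 and 0.012 m and z of flux_tin_mid in the frame of tin_bay_floor between 0.009 and 0.015 m and x of tape_roll_mid in the frame of tape_bay_floor between -0.012 and 0.012 m and y of tape_roll_mid in the frame of tape_bay_floor between -0.012 and 0.012 m and z of tape_roll_mid in the frame of tape_bay_floor between 0.0065 and 0.0125 m and angle between the y axis of processor_module_mid and the x axis of module_bay_floor, either way round below 0.35 rad and angle between the y axis of memory_stick_mid and the x axis of stick_bay_floor, either way round below 0.35 rad and distance of each of wick_reel_mid, battery_mid from where it was at the start of the episode below 0.02 m); the robot touches nothing.
It fails at once if the wick reel is moved by more than 20 mm (distance of wick_reel_mid from where it was at the start of the episode above 0.02 m).
It fails at once if the battery is moved by more than 20 mm (distance of battery_mid from where it was at the start of the episode above 0.02 m).
It also fails if it takes over 106 s, if anything falls off the work surface, if the arm or the gripper's body presses on something with over 40 N, if the wrist force passes 120 N, or if a joint passes its speed limit or range.

## Working session

There is one attempt and no reset: what is moved stays moved. The work goes in short steps, Python scripts to look and compute and a tool call to move; the robot and the scene stay as the last step left them, time stands still between calls to the robot, and variables do not carry over. Pictures are saved under pics/ and viewed, at most 14 in all, crops included, and the job is handed in when it is done.

Besides the shell and the picture viewer there is one more tool, called after "Request:" by a JSON object that holds its "fn" and its "kwargs". carry_out: Moves the arm, as the interface text tells. Its arguments: {"type":"object","properties":{"steps":{"type":"array","items":{"type":"array"}},"force":{"type":"number"}},"required":["steps"]}

```bash
mkdir -p pics; ls; cat > h.py <<'E'
from workcell import env
import numpy as np, cv2
from scipy.spatial.transform import Rotation as R
def rot(q): return R.from_quat([q[1],q[2],q[3],q[0]])
def cloud(name,d,c):
    v,u=np.mgrid[0:480,0:640].astype(float)
    P=np.stack([(u-c['cx'])/c['fx']*d,-(v-c['cy'])/c['fy']*d,-d],-1)
    return rot(c['orientation']).apply(P.reshape(-1,3)).reshape(480,640,3)+np.array(c['origin'])
E
python3 - <<'E'
from h import *
print(env.get_state()); print(env.hold_point_z)
for n in ['scene','top']:
    c=env.get_calibration(n);print(n,c)
    p,d=env.read_camera(n);cv2.imwrite(f'pics/{n}.png',p[...,::-1]);np.savez(f'{n}.npz',p=p,d=d)
print(env.get_calibration('wrist'))
E
```

```text
pics
{'clock': 0.0, 'joint_pos': array([1.08038720e+00, 3.13994254e-01, 4.49690368e-02, 1.30361306e+00,
       3.01194084e-06, 1.43119605e+00]), 'qvel': array([ 2.00736345e-03,  6.88838687e-04,  7.38135100e-04, -4.24177656e-04,
       -4.73444547e-05,  2.99427461e-03]), 'tau': array([ 1.25007778e-04, -4.80627716e+01,  2.98534459e+01,  1.96085125e-02,
       -4.88528019e-05,  1.62782061e-05]), 'tcp_pos': array([0.19733737, 0.53946354, 0.20050837]), 'orientation': array([-2.86768992e-04,  1.74506299e-01,  9.84655627e-01, -8.75191100e-04]), 'wrist_force': array([-1.15540008, -0.16068318, -0.46118918]), 'ft_torque': array([ 0.00495991, -0.01116607, -0.00287521]), 'grip_force': 0.0, 'finger_gap': 0.08542760917113218}
0.0187
scene {'fx': 618.6308935988337, 'fy': 618.6308935988337, 'cx': 309.63536117304386, 'cy': 236.35818742066175, 'origin': array([-0.04143892, -0.75168457,  0.76515203]), 'orientation': array([ 0.85433161,  0.43067377, -0.13778718, -0.25622705])}
top {'fx': 493.0661799635216, 'fy': 493.0661799635216, 'cx': 316.3539543181999, 'cy': 239.98960782217216, 'origin': array([0.47743706, 0.08025197, 1.02458082]), 'orientation': array([ 0.71014273,  0.0341512 , -0.02041707, -0.70293253])}
{'fx': 371.64829954431775, 'fy': 371.64829954431775, 'cx': 324.37428986384316, 'cy': 243.75545075553103, 'origin': array([0.12168679, 0.56680277, 0.37377005]), 'orientation': array([ 0.80897137, -0.13060402, -0.09056718,  0.56595539])}
```

View pics/top.png

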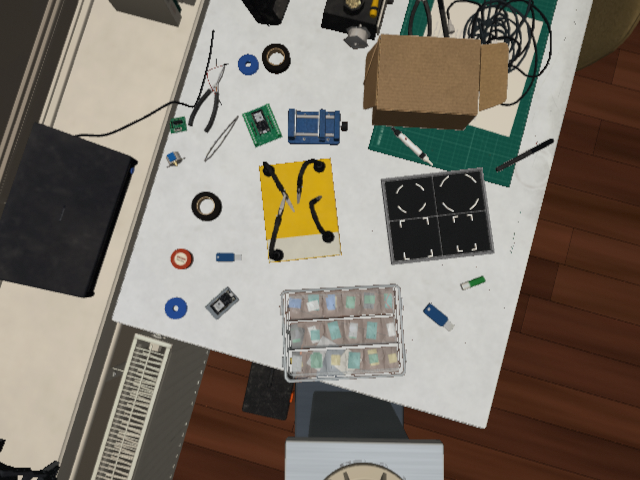

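View pics/scene.png

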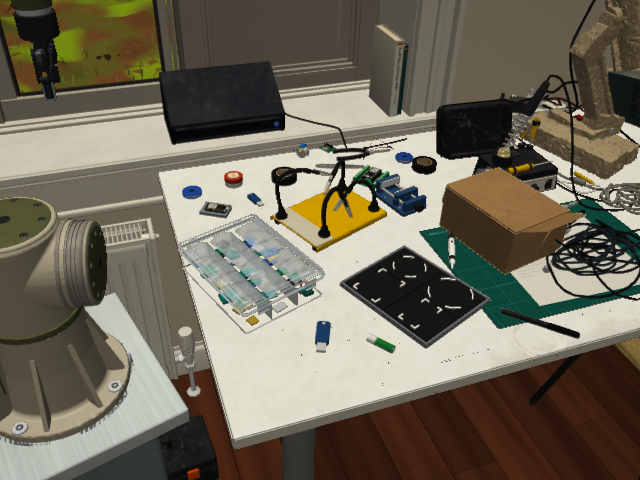

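The top picture shows the module at (222,302), small stick (228,257; the one at 438,317 is larger), tin (181,259), tape (206,206), reel (176,308), battery (473,283), and tray (437,216): tin bay top left, tape bay top right, module bay apparently bottom left, stick bay bottom right.

```bash
cat > m.py <<'E'
from h import *
z=np.load('top.npz');p,d=z['p'],z['d'];c=env.get_calibration('top')
P=cloud('top',d,c)
hsv=cv2.cvtColor(p,cv2.COLOR_RGB2HSV).astype(int)
H,S,V=hsv[...,0],hsv[...,1],hsv[...,2]
print('table z',np.median(P[270:290,240:260,2]),np.median(P[350:380,430:450,2]), np.median(P[200:215,130:150,2]))
def atz(u,v,h):
    r=rot(c['orientation']).apply([(u-c['cx'])/c['fx'],-(v-c['cy'])/c['fy'],-1]);o=np.array(c['origin']);return o+r*(h-o[2])/r[2]
def obj(name,u,v,w,h,mask=None):
    m=np.zeros((480,640),bool);m[v-w:v+w,u-w:u+w]=1
    wht=(S<45)&(V>150)
    mm=m&(~wht if mask is None else mask)
    mm=mm.astype(np.uint8);n,l,s,_=cv2.connectedComponentsWithStats(mm)
    k=1+np.argmax(s[1:,4]);mm=l==k
    vv,uu=np.nonzero(mm)
    X=np.array([atz(a,b,h)[:2] for a,b in zip(uu,vv)])
    r=cv2.minAreaRect((X*1000).astype(np.float32))
    z=P[mm][:,2]
    print(name,'mean',X.mean(0).round(4),'rect',np.round(r[0],1),np.round(r[1],1),round(r[2],1),'z50,95',np.percentile(z,[50,95]).round(4),len(vv))
obj('module',222,302,22,.010)
obj('stick',228,257,17,.006)
obj('bigstick',438,317,22,.006)
obj('tin',181,259,17,.022,(S>120))
obj('tape',206,206,20,.014)
obj('reel',176,308,16,.01)
obj('batt',473,283,17,.009)
obj('tray',437,216,75,.01)
o=cv2.resize(p[160:270,375:500],None,fx=5.5,fy=5.5,interpolation=cv2.INTER_CUBIC)
a=cv2.resize(p[185:330,155:255],None,fx=4,fy=4,interpolation=cv2.INTER_CUBIC)
cv2.imwrite('pics/tray.png',o[...,::-1]);cv2.imwrite('pics/objs.png',a[...,::-1])
E
python3 m.py
```

```text
table z -9.2792712374834e-05 1.791177617493922e-05 0.038056168964312964
module mean [0.4252 0.2929] rect [425.  293.4] [38.  62.7] 42.8 z50,95 [0.0109 0.0164] 521
stick mean [0.519  0.2896] rect [519.  289.6] [16.6 37.7] 0.6 z50,95 [0.0084 0.0113] 165
bigstick mean [ 0.4057 -0.1439] rect [ 405.5 -143.9] [52.4 24.8] 49.7 z50,95 [0.0112 0.0144] 299
tin mean [0.5138 0.3755] rect [514.3 376.5] [38.9 41.4] 0.6 z50,95 [0.0235 0.0268] 200
tape mean [0.6245 0.3301] rect [625.2 330.2] [60.7 62.9] 0.5 z50,95 [0.0178 0.0213] 560
reel mean [0.4133 0.3882] rect [414.  388.2] [42.9 43.4] 1.8 z50,95 [0.0095 0.0126] 371
batt mean [ 0.4751 -0.2266] rect [ 474.3 -224.5] [14.2 39.3] 22.3 z50,95 [0.0143 0.0183] 116
tray mean [ 0.6453 -0.1597] rect [ 636.9 -154.6] [257.  297.1] 0.3 z50,95 [0.0091 0.013 ] 12329
```

View pics/tray.png

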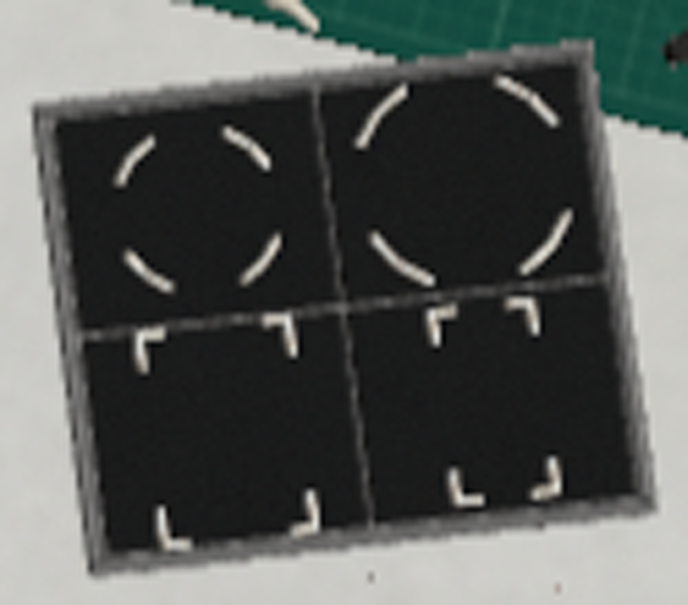

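View pics/objs.png

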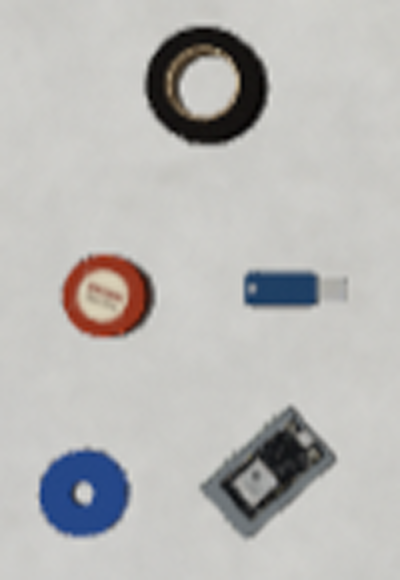

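Tray picture: small circle = tin bay (crop 198,212), large circle = tape bay (465,182), wide oblong = module bay (228,432), narrow oblong = stick bay (495,400). The object picture confirms the small stick's plug points to -y.

```bash
cat > t.py <<'E'
from m import *
import itertools
lip=(V>110)&(S<60)
for n,x,y,w,hh in [('tin',198,212,95,95),('tape',465,182,122,117),('module',228,432,110,124),('stick',495,400,85,115)]:
    m=np.zeros((480,640),np.uint8)
    u0,v0=375+x/5.5-.4,160+y/5.5-.4
    s=np.s_[round(v0-hh/5.5):round(v0+hh/5.5)+1,round(u0-w/5.5):round(u0+w/5.5)+1]
    m[s]=(V>75)[s]
    vv,uu=np.nonzero(m); W=V[m>0].astype(float)-60
    X=np.array([atz(a,b,.013)[:2] for a,b in zip(uu,vv)])
    (cx,cy),r=cv2.minEnclosingCircle((X*1000).astype(np.float32))
    print(n,'wmean',np.average(X,axis=0,weights=W).round(4),'circ',round(cx,1),round(cy,1),round(r,1),'rect',cv2.minAreaRect((X*1000).astype(np.float32)),len(vv))
# tray outline: grey/black vs white, near field only
m=((V<150)&(S<60)).astype(np.uint8);m[:165]=0;m[268:]=0;m[:,:375]=0;m[:,500:]=0
m=cv2.morphologyEx(m,cv2.MORPH_OPEN,np.ones((5,5)))
vv,uu=np.nonzero(m);X=np.array([atz(a,b,.01)[:2] for a,b in zip(uu,vv)])
print(cv2.minAreaRect((X*1000).astype(np.float32)))
E
python3 t.py|tail -5
cat > go.py <<'E'
from h import *
import sys
# target x y z(mm) psi(deg); optional start override of 4 numbers
a=[float(v) for v in sys.argv[1:]]
s=env.get_state()
Rm=rot(s['orientation']).as_matrix();p=np.array(s['tcp_pos'])*1000;psi=np.degrees(np.arctan2(Rm[1,1],Rm[0,1]))
if len(a)>4: p=np.array(a[4:7]);psi=a[7]
else: print('at',p.round(1),'psi',round(psi,2),'z',Rm[:,2].round(3),'t',s['clock'],'gap',s['finger_gap'],'grip',s['grip_force'],'F',np.round(s['wrist_force'],1))
d=np.array(a[:3])-p;q=np.radians(psi)
print('turn z',round((psi-a[3]+180)%360-180,1),'shift cm',np.round([(-np.sin(q)*d[0]+np.cos(q)*d[1])/10,(np.cos(q)*d[0]+np.sin(q)*d[1])/10,-d[2]/10],2),'q6 end',round(np.degrees(np.arctan2(a[1],a[0]))+90-a[3]))
E
python3 go.py 424.8 293 90 42.8
```

```text
tin wmean [ 0.6455 -0.0937] circ 645.3 -93.4 33.3 rect ((644.6826171875, -93.13308715820312), (58.577857971191406, 56.60053634643555), 7.69641637802124) 98
tape wmean [ 0.6654 -0.1884] circ 661.9 -193.5 60.2 rect ((656.721435546875, -193.5006561279297), (89.65621185302734, 90.64620971679688), 0.3874259293079376) 233
module wmean [ 0.5435 -0.1105] circ 560.7 -104.1 62.2 rect ((560.7134399414062, -104.1063232421875), (81.42906951904297, 93.9884033203125), 89.55802917480469) 243
stick wmean [ 0.5714 -0.204 ] circ 575.7 -206.0 51.8 rect ((575.0411376953125, -205.9752197265625), (86.43305969238281, 59.280670166015625), 0.47769853472709656) 129
((609.6499633789062, -147.1004638671875), (180.50137329101562, 213.11830139160156), 7.011102199554443)
at [197.4 539.5 200.6] psi 69.9 z [-0.001 -0.001 -1.   ] t 0.1 gap 0.08566543723445796 grip 0.0 F [-0.3  0.6 -0.2]
turn z 27.1 shift cm [-29.83 -15.33  11.06] q6 end 82
```

Request:
{"fn": "carry_out", "kwargs": {"steps": [[[0,0,10],[-5,-2.6,1],0],[[0,0,20],[-10,-5.1,2],0],[[0,0,27.1],[-15,-7.7,4],0],[[0,0,27.1],[-20,-10.3,6],0],[[0,0,27.1],[-25,-12.8,8],0],[[0,0,27.1],[-29.8,-15.3,11],0],[[0,0,27.1],[-29.8,-15.3,15],0],[[0,0,27.1],[-29.8,-15.3,15],0]], "force": 40}}

```text
clock: 1.1
tcp_pos: [0.4222, 0.2918, 0.0484]
orientation: [-0.003, 0.401, 0.916, -0.003]
wrist_force: [-0.6, 0.4, -0.3]
finger_gap: 0.0854
grip_force: 0.0
```

```bash
python3 go.py 424.8 293 2 42.8; python3 - <<'E'
from m import *
for n,x,y in [('tape',465,181),('module',229,431.5),('stick',495,403),('tin',198,212)]: print(n,atz(375+(x+.5)/5.5-.5,160+(y+.5)/5.5-.5,.013).round(4))
E
```

```text
at [422.2 291.8  48.4] psi 42.7 z [-0.007 -0.003 -1.   ] t 1.1 gap 0.08540044120038026 grip 0.0 F [-0.6  0.4 -0.3]
turn z -0.1 shift cm [-0.09  0.27  4.64] q6 end 82
table z -9.2792712374834e-05 1.791177617493922e-05 0.038056168964312964
module mean [0.4252 0.2929] rect [425.  293.4] [38.  62.7] 42.8 z50,95 [0.0109 0.0164] 521
stick mean [0.519  0.2896] rect [519.  289.6] [16.6 37.7] 0.6 z50,95 [0.0084 0.0113] 165
bigstick mean [ 0.4057 -0.1439] rect [ 405.5 -143.9] [52.4 24.8] 49.7 z50,95 [0.0112 0.0144] 299
tin mean [0.5138 0.3755] rect [514.3 376.5] [38.9 41.4] 0.6 z50,95 [0.0235 0.0268] 200
tape mean [0.6245 0.3301] rect [625.2 330.2] [60.7 62.9] 0.5 z50,95 [0.0178 0.0213] 560
reel mean [0.4133 0.3882] rect [414.  388.2] [42.9 43.4] 1.8 z50,95 [0.0095 0.0126] 371
batt mean [ 0.4751 -0.2266] rect [ 474.3 -224.5] [14.2 39.3] 22.3 z50,95 [0.0143 0.0183] 116
tray mean [ 0.6453 -0.1597] rect [ 636.9 -154.6] [257.  297.1] 0.3 z50,95 [0.0091 0.013 ] 12329
tape [ 0.6566 -0.1931  0.013 ]
module [ 0.5615 -0.1045  0.013 ]
stick [ 0.5731 -0.2032  0.013 ]
tin [ 0.6441 -0.0933  0.013 ]
```

Request:
{"fn": "carry_out", "kwargs": {"steps": [[[0,0,0],[-0.1,0.3,2],0],[[0,0,0],[-0.1,0.3,3.5],0],[[0,0,0],[-0.1,0.3,4.3],0],[[0,0,0],[-0.1,0.3,4.6],0],[[0,0,0],[-0.1,0.3,4.6],255],[[0,0,0],[-0.1,0.3,4.6],255],[[0,0,0],[-0.1,0.3,4.6],255],[[0,0,0],[-0.1,0.3,4.6],255]]}}

```text
clock: 2.1
tcp_pos: [0.428, 0.2953, 0.0056]
orientation: [0.0, 0.4, 0.916, 0.0]
wrist_force: [0.6, 0.2, -0.9]
finger_gap: 0.012
grip_force: 0.0
```

```bash
python3 go.py 424.8 293 210 42.8; python3 - <<'E'
from h import *
p,d=env.read_camera('wrist');cv2.imwrite('pics/w1.png',p[...,::-1])
E
```

```text
at [428.  295.3   5.6] psi 42.8 z [ 0.  0. -1.] t 2.1 gap 0.012027237443583865 grip 0.0 F [ 0.6  0.2 -0.9]
turn z -0.0 shift cm [  0.05  -0.39 -20.44] q6 end 82
```

View pics/w1.png

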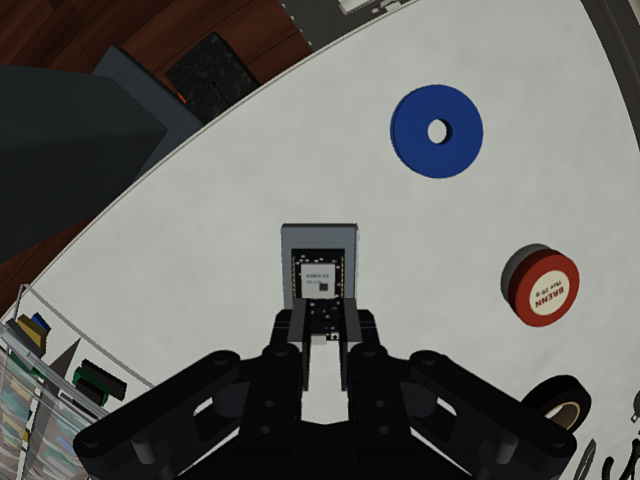

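The wrist picture shows the fingers (tips ~ (310,320)) nearly shut near the lower end of the module (foam cols 282–357, rows 222–345): no grip. I'll measure where the module stands relative to the TCP.

```bash
cat > w.py <<'E'
from h import *
def wcloud(d,c):
    v,u=np.mgrid[0:480,0:640].astype(float)
    x=(u-c['cx'])/c['fx'];y=(v-c['cy'])/c['fy'];th=np.hypot(x,y)+1e-9
    k=np.tan(th)/th
    P=np.stack([x*k*d,-y*k*d,-d],-1)
    return rot(c['orientation']).apply(P.reshape(-1,3)).reshape(480,640,3)+np.array(c['origin'])
def proj(X,c):
    q=rot(c['orientation']).inv().apply(np.array(X)-np.array(c['origin']));r=np.hypot(q[0],q[1]);th=np.arctan2(r,-q[2])
    return c['cx']+c['fx']*th*q[0]/r, c['cy']-c['fy']*th*q[1]/r
E
python3 - <<'E'
from w import *
c=env.get_calibration('wrist');p,d=env.read_camera('wrist');P=wcloud(d,c)*1000
s=env.get_state();T=np.array(s['tcp_pos']);print(T,s['finger_gap'],s['clock'])
print('TCP px',proj(T,c))
for v,u in [(210,320),(228,320),(240,290),(240,350),(280,287),(280,320),(300,320),(318,300),(325,325),(335,325),(343,325),(318,345),(330,303),(380,307),(380,325),(132,410)]: print(u,v,P[v,u].round(1))
E
```

```text
[0.42790451 0.29524131 0.00554029] 7.847868078007485e-05 2.2
TCP px (np.float64(325.17888394792243), np.float64(286.27051993534275))
320 210 [399.6 322.    0.8]
320 228 [404.5 316.8   8.1]
290 240 [397.9 302.7   8.6]
350 240 [418.9 322.4   9. ]
287 280 [410.4 286.1   9.6]
320 280 [420.5 299.5  16. ]
320 300 [428.7 290.6  13.3]
300 318 [416.  293.2  50. ]
325 325 [439.2 282.9  16.2]
325 335 [373.  353.7 178.7]
325 343 [447.4 274.   14.6]
345 318 [426. 308.  57.]
303 330 [414.5 297.9  66.3]
307 380 [416.4 299.6  94.3]
325 380 [472.4 247.2   0.8]
410 132 [403.1 378.6  10.4]
```

```bash
python3 - <<'E'
from w import *
c=env.get_calibration('wrist');p,d=env.read_camera('wrist');P=wcloud(d,c)*1000
s=env.get_state();T=np.array(s['tcp_pos'])*1000;Rm=rot(s['orientation']).as_matrix()
L=(P-T)@Rm   # tool coords
m=(d>0)&(abs(L[...,1])<25)&(abs(L[...,0])<25)
Lz=L[m]
for lo in range(-110,12,8):
    k=(Lz[:,2]>=lo)&(Lz[:,2]<lo+8)
    if k.sum(): q=Lz[k];print(lo,k.sum(),q.min(0).round(0),q.max(0).round(0))
print(c['origin'],d[300:400:10,325],L[290:400:10,325].round(0).tolist())
cv2.imwrite('pics/w2.png',p[200:480,160:500,::-1])
E
```

```text
-110 2876 [   8.  -23. -110.] [  18.   22. -102.]
-102 1690 [  -0.  -17. -102.] [ 18.  16. -94.]
-94 1995 [-10. -25. -94.] [ 15.  25. -86.]
-86 2877 [-12. -25. -86.] [ 14.  25. -78.]
-78 1555 [-13. -25. -78.] [ 14.  25. -70.]
-70 1030 [-12. -14. -70.] [ 12.  13. -62.]
-62 827 [  6. -14. -62.] [ 12.  13. -54.]
-54 738 [  6. -14. -54.] [ 11.  13. -46.]
-46 622 [  5. -14. -46.] [ 11.  13. -38.]
-38 145 [  6. -12. -38.] [ 11.  11. -33.]
-14 2966 [-10. -17. -14.] [25. 16. -6.]
-6 1800 [-25. -22.  -6.] [25. 16. -1.]
2 1709 [-25. -25.   3.] [25. 25.  7.]
[0.37293124 0.35365478 0.17867855] [0.15183415 0.14399447 0.13682643 0.12872478 0.12235012 0.12271586
 0.12360258 0.12444521 0.1277013  0.1283718 ] [[3.0, -0.0, -11.0], [11.0, -0.0, -36.0], [10.0, -0.0, -45.0], [10.0, -0.0, -52.0], [11.0, -0.0, -61.0], [11.0, -0.0, -67.0], [7.0, -0.0, -68.0], [3.0, -0.0, -68.0], [-1.0, -0.0, -69.0], [-6.0, -0.0, -67.0], [-11.0, -0.0, -68.0]]
```

View pics/w2.png

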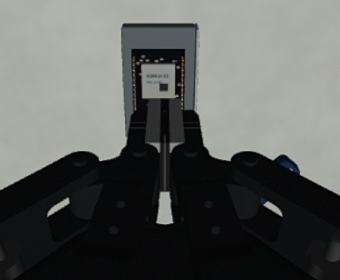

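The shut fingers really end about 33–34 mm behind the reported TCP (seen at tool z −33, and they closed above the 17 mm high module without contact). I'll allow for that: open, go 36 mm lower, close.

Request:
{"fn": "carry_out", "kwargs": {"steps": [[[0,0,0],[0.05,-0.4,0],0],[[0,0,0],[0.05,-0.4,0],0],[[0,0,0],[0.05,-0.4,0],0],[[0,0,0],[0.05,-0.4,0],0],[[0,0,0],[0.05,-0.4,0.8],0],[[0,0,0],[0.05,-0.4,1.6],0],[[0,0,0],[0.05,-0.4,2.4],0],[[0,0,0],[0.05,-0.4,2.9],0]]}}

```text
clock: 3.25
tcp_pos: [0.424, 0.2927, -0.0245]
orientation: [-0.0, 0.4, 0.916, -0.0]
wrist_force: [-0.2, 0.5, 0.0]
finger_gap: 0.0855
grip_force: 0.0
```

Request:
{"fn": "carry_out", "kwargs": {"steps": [[[0,0,0],[0,0,0.3],0],[[0,0,0],[0,0,0.7],0],[[0,0,0],[0,0,0.7],0],[[0,0,0],[0,0,0.7],255],[[0,0,0],[0,0,0.7],255],[[0,0,0],[0,0,0.7],255],[[0,0,0],[0,0,0.7],255],[[0,0,0],[0,0,0.7],255]]}}

```text
clock: 4.25
tcp_pos: [0.425, 0.2932, -0.0301]
orientation: [0.0, 0.4, 0.916, 0.0]
wrist_force: [-0.0, 1.6, 4.6]
finger_gap: 0.0361
grip_force: 40.7
```

```bash
python3 go.py 424.8 293 -32 42.8
```

```text
at [425.  293.2 -30.1] psi 42.8 z [ 0.001  0.001 -1.   ] t 4.25 gap 0.036120061302107445 grip 40.67540109157562 F [-0.   1.6  4.6]
turn z 0.0 shift cm [ 0.   -0.03  0.19] q6 end 82
```

```bash
python3 go.py 562.3 -104 150 97;python3 go.py 562.3 -104 -19 97 562.3 -104 150 97
```

```text
at [425.  293.2 -30.1] psi 42.8 z [ 0.001  0.001 -1.   ] t 4.25 gap 0.036120061302107445 grip 40.67540109157562 F [-0.   1.6  4.6]
turn z -54.2 shift cm [-38.47 -16.91 -18.01] q6 end -17
turn z 0.0 shift cm [-0.   0.  16.9] q6 end -17
```

Request:
{"fn": "carry_out", "kwargs": {"steps": [[[0,0,0],[0,0,-5],255],[[0,0,0],[0,0,-11],255],[[0,0,0],[-2,-0.9,-16],255],[[0,0,-9],[-7,-3.1,-18],255],[[0,0,-18],[-12.3,-5.4,-18],255],[[0,0,-28],[-17.5,-7.7,-18],255],[[0,0,-38],[-22.5,-9.9,-18],255],[[0,0,-48],[-27.5,-12.1,-18],255]]}}

```text
clock: 5.25
tcp_pos: [0.5217, 0.01, 0.149]
orientation: [-0.0, -0.005, 1.0, 0.0]
wrist_force: [0.9, 0.7, 0.2]
finger_gap: 0.0366
grip_force: 40.4
```

```bash
python3 go.py 562.3 -104 150 97
```

```text
at [521.7  10.  149. ] psi 90.61 z [-0.001  0.    -1.   ] t 5.25 gap 0.03664846075548433 grip 40.36460280418396 F [0.9 0.7 0.2]
turn z -6.4 shift cm [ -3.93 -11.45  -0.1 ] q6 end -17
```

Request:
{"fn": "carry_out", "kwargs": {"steps": [[[0,0,-6.4],[-1.9,-5.5,0],255],[[0,0,-6.4],[-3.5,-10,0],255],[[0,0,-6.4],[-3.9,-11.4,2],255],[[0,0,-6.4],[-3.9,-11.4,6.5],255],[[0,0,-6.4],[-3.9,-11.4,11],255],[[0,0,-6.4],[-3.9,-11.4,13],255],[[0,0,-6.4],[-3.9,-11.4,14],255],[[0,0,-6.4],[-3.9,-11.4,14],255]]}}

```text
clock: 6.25
tcp_pos: [0.5609, -0.1019, 0.0089]
orientation: [-0.001, -0.058, 0.998, 0.0]
wrist_force: [0.1, -0.2, 0.4]
finger_gap: 0.0364
grip_force: 40.4
```

```bash
python3 go.py 562.3 -104 -19 97
```

```text
at [ 560.9 -101.9    8.9] psi 96.67 z [-0.001  0.001 -1.   ] t 6.25 gap 0.036398846741445036 grip 40.35913288593292 F [ 0.1 -0.2  0.4]
turn z -0.3 shift cm [-0.12 -0.22  2.79] q6 end -17
```

Request:
{"fn": "carry_out", "kwargs": {"steps": [[[0,0,0],[-0.1,-0.2,1],255],[[0,0,0],[-0.1,-0.2,2],255],[[0,0,0],[-0.1,-0.2,2.7],255],[[0,0,0],[-0.1,-0.2,2.8],255],[[0,0,0],[-0.1,-0.2,2.8],255],[[0,0,0],[-0.1,-0.2,2.8],90],[[0,0,0],[-0.1,-0.2,2.8],90],[[0,0,0],[-0.1,-0.2,2.8],90]]}}

```text
clock: 7.25
tcp_pos: [0.5627, -0.104, -0.0184]
orientation: [0.0, -0.058, 0.998, -0.0]
wrist_force: [-0.4, 0.6, -0.7]
finger_gap: 0.0553
grip_force: 0.0
```

```bash
python3 go.py 518.5 282.6 150 0
```

```text
at [ 562.7 -104.   -18.4] psi 96.67 z [ 0. -0. -1.] t 7.25 gap 0.055328781892134034 grip 0.0 F [-0.4  0.6 -0.7]
turn z 96.7 shift cm [ -0.1   38.91 -16.84] q6 end 119
```

Request:
{"fn": "carry_out", "kwargs": {"steps": [[[0,0,0],[0,0,-4],90],[[0,0,0],[0,0,-10],90],[[0,0,8],[0,1,-15],90],[[0,0,18],[0,6,-17],90],[[0,0,28],[0,12,-17],90],[[0,0,38],[0,18,-17],90],[[0,0,48],[0,24,-17],90],[[0,0,58],[0,30,-17],90]]}}

```text
clock: 8.25
tcp_pos: [0.5286, 0.1878, 0.1517]
orientation: [0.0, 0.428, 0.904, 0.0]
wrist_force: [1.2, 0.0, 0.5]
finger_gap: 0.0551
grip_force: 0.0
```

```bash
python3 go.py 518.5 282.6 150 0;
```

```text
at [528.6 187.8 151.7] psi 39.33 z [ 0.001  0.    -1.   ] t 8.25 gap 0.05508988365071417 grip 0.0 F [1.2 0.  0.5]
turn z 39.3 shift cm [7.98 5.23 0.17] q6 end 119
```

Request:
{"fn": "carry_out", "kwargs": {"steps": [[[0,0,10],[4,2.6,0],90],[[0,0,20],[8,5.2,0],90],[[0,0,30],[8,5.2,3],90],[[0,0,39.3],[8,5.2,7],90],[[0,0,39.3],[8,5.2,11],90],[[0,0,39.3],[8,5.2,14],90],[[0,0,39.3],[8,5.2,15],90],[[0,0,39.3],[8,5.2,15],90]]}}

```text
clock: 9.25
tcp_pos: [0.5177, 0.2807, 0.0014]
orientation: [-0.0, 0.705, 0.709, -0.0]
wrist_force: [0.5, -0.6, -0.1]
finger_gap: 0.0554
grip_force: 0.0
```

```bash
python3 go.py 518.5 282.6 -31 0;python3 - <<'E'
from w import *
c=env.get_calibration('wrist');p,d=env.read_camera('wrist');P=wcloud(d,c)
cv2.imwrite('pics/w3.png',p[...,::-1])
hsv=cv2.cvtColor(p,cv2.COLOR_RGB2HSV);H,S,V=cv2.split(hsv)
m=(H>95)&(H<125)&(S>110)&(d>0)&(abs(P[...,0]-.519)<.05)&(abs(P[...,1]-.285)<.05)&(P[...,2]<.015)
X=(P[m][:,:2]*1000).astype(np.float32);print(len(X),cv2.minAreaRect(X),X.min(0),X.max(0))
E
```

```text
at [517.7 280.7   1.4] psi 0.36 z [-0.001 -0.    -1.   ] t 9.25 gap 0.055422346094421274 grip 0.0 F [ 0.5 -0.6 -0.1]
turn z 0.4 shift cm [0.19 0.08 3.24] q6 end 119
2460 ((519.6781616210938, 290.400146484375), (38.077056884765625, 17.085092544555664), 89.7177734375) [511.09125 271.3617 ] [528.2122 309.4178]
```

View pics/w3.png

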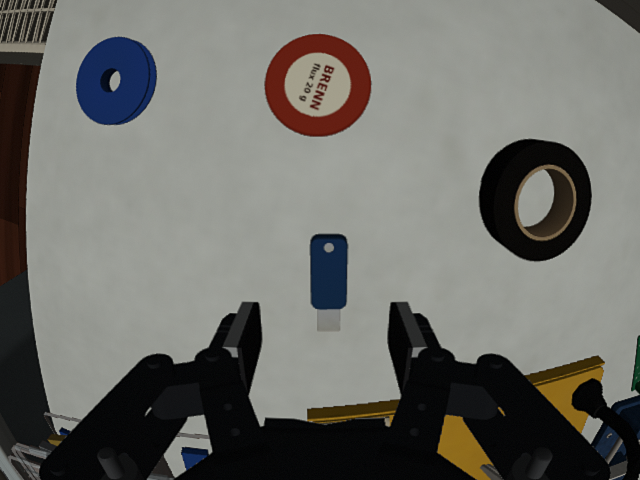

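The stick (blue body (329,272), plug at (329,320)) lies centred between the open fingers, and the wrist measurement agrees with the top camera.

Request:
{"fn": "carry_out", "kwargs": {"steps": [[[0,0,0.3],[0.2,0.1,1],90],[[0,0,0.3],[0.2,0.1,2],90],[[0,0,0.3],[0.2,0.1,3],90],[[0,0,0.3],[0.2,0.1,3.2],90],[[0,0,0.3],[0.2,0.1,3.2],255],[[0,0,0.3],[0.2,0.1,3.2],255],[[0,0,0.3],[0.2,0.1,3.2],255],[[0,0,0.3],[0.2,0.1,3.2],255]]}}

```text
clock: 10.3
tcp_pos: [0.5197, 0.2832, -0.0294]
orientation: [0.0, 0.707, 0.708, 0.001]
wrist_force: [-1.2, -1.2, 5.5]
finger_gap: 0.0166
grip_force: 41.8
```

```bash
python3 go.py 574 -202 150 97
```

```text
at [519.7 283.2 -29.4] psi 0.07 z [ 0.002  0.001 -1.   ] t 10.3 gap 0.016561055304608257 grip 41.825724211666966 F [-1.2 -1.2  5.5]
turn z -96.9 shift cm [-48.52   5.37 -17.94] q6 end -26
```

Request:
{"fn": "carry_out", "kwargs": {"steps": [[[0,0,0],[0,0,-5],255],[[0,0,0],[0,0,-11],255],[[0,0,-8],[0,0,-16],255],[[0,0,-18],[-4,0.4,-18],255],[[0,0,-28],[-10,1.1,-18],255],[[0,0,-38],[-16,1.8,-18],255],[[0,0,-48],[-22,2.4,-18],255],[[0,0,-58],[-28,3.1,-18],255]]}}

```text
clock: 11.3
tcp_pos: [0.5495, 0.0103, 0.1497]
orientation: [0.0, 0.281, 0.96, 0.0]
wrist_force: [0.5, 0.5, -0.1]
finger_gap: 0.017
grip_force: 40.0
```

```bash
python3 go.py 574 -202 150 97
```

```text
at [549.5  10.3 149.7] psi 57.36 z [ 0.001 -0.    -1.   ] t 11.3 gap 0.017000316286643103 grip 39.96627330780029 F [ 0.5  0.5 -0.1]
turn z -39.6 shift cm [-13.51 -16.56  -0.03] q6 end -26
```

Request:
{"fn": "carry_out", "kwargs": {"steps": [[[0,0,-10],[-3.7,-4.6,0],255],[[0,0,-20],[-7.4,-9.2,0],255],[[0,0,-30],[-11,-13.6,0],255],[[0,0,-39.6],[-13.5,-16.6,2],255],[[0,0,-39.6],[-13.5,-16.6,7],255],[[0,0,-39.6],[-13.5,-16.6,12],255],[[0,0,-39.6],[-13.5,-16.6,14],255],[[0,0,-39.6],[-13.5,-16.6,14],255]]}}

```text
clock: 12.3
tcp_pos: [0.5706, -0.1998, 0.0073]
orientation: [-0.002, -0.058, 0.998, 0.001]
wrist_force: [-0.2, 0.2, -0.1]
finger_gap: 0.0165
grip_force: 40.0
```

```bash
python3 go.py 574 -202 -18.5 97
```

```text
at [ 570.6 -199.8    7.3] psi 96.62 z [-0.004  0.002 -1.   ] t 12.3 gap 0.016490900291434726 grip 39.96808648109436 F [-0.2  0.2 -0.1]
turn z -0.4 shift cm [-0.31 -0.26  2.58] q6 end -26
```

Request:
{"fn": "carry_out", "kwargs": {"steps": [[[0,0,0],[-0.2,-0.1,1],255],[[0,0,0],[-0.2,-0.1,2],255],[[0,0,0],[-0.2,-0.1,2.5],255],[[0,0,0],[-0.2,-0.1,2.5],255],[[0,0,0],[-0.2,-0.1,2.6],255],[[0,0,0],[-0.2,-0.1,2.6],140],[[0,0,0],[-0.2,-0.1,2.6],140],[[0,0,0],[-0.2,-0.1,2.6],140]]}}

```text
clock: 13.3
tcp_pos: [0.5746, -0.2014, -0.0165]
orientation: [0.0, -0.058, 0.998, -0.0]
wrist_force: [-0.3, 0.2, -0.1]
finger_gap: 0.0385
grip_force: 0.0
```

```bash
python3 go.py 514 376 150 70
```

```text
at [ 574.6 -201.4  -16.5] psi 96.64 z [ 0. -0. -1.] t 13.3 gap 0.03849814982062676 grip 0.0 F [-0.3  0.2 -0.1]
turn z 26.6 shift cm [ -0.65  58.05 -16.65] q6 end 56
```

```bash
python3 go.py 514 376 150 96.6
```

```text
at [ 574.6 -201.4  -16.5] psi 96.64 z [ 0. -0. -1.] t 13.3 gap 0.03849814982062676 grip 0.0 F [-0.3  0.2 -0.1]
turn z 0.0 shift cm [ -0.65  58.05 -16.65] q6 end 30
```

Request:
{"fn": "carry_out", "kwargs": {"steps": [[[0,0,0],[0,0,-5],0],[[0,0,0],[0,0,-11],0],[[0,0,0],[0,2,-16],0],[[0,0,0],[0,7,-17],0],[[0,0,0],[0,13,-17],0],[[0,0,0],[0,19,-17],0],[[0,0,0],[0,25,-17],0],[[0,0,0],[-0.3,31,-17],0]]}}

```text
clock: 14.3
tcp_pos: [0.5412, 0.1087, 0.1537]
orientation: [0.0, -0.058, 0.998, 0.0]
wrist_force: [1.1, -0.0, 0.6]
finger_gap: 0.0854
grip_force: 0.0
```

Request:
{"fn": "carry_out", "kwargs": {"steps": [[[0,0,0],[0,6,0],0],[[0,0,0],[-0.3,12,0],0],[[0,0,0],[-0.3,18,0],0],[[0,0,0],[-0.3,24,1],0],[[0,0,0],[-0.3,27,6],0],[[0,0,0],[-0.3,27,10],0],[[0,0,0],[-0.3,27,12],0],[[0,0,0],[-0.3,27,12],0]]}}

```text
clock: 15.3
tcp_pos: [0.5117, 0.3747, 0.0314]
orientation: [-0.002, -0.058, 0.998, -0.001]
wrist_force: [0.8, 0.8, -0.4]
finger_gap: 0.0853
grip_force: 0.0
```

```bash
python3 go.py 514 376 -25 96.6;python3 - <<'E'
from w import *
c=env.get_calibration('wrist');p,d=env.read_camera('wrist');P=wcloud(d,c)
hsv=cv2.cvtColor(p,cv2.COLOR_RGB2HSV);H,S,V=cv2.split(hsv)
n=np.hypot(P[...,0]-.514,P[...,1]-.376)<.045
m=((H<12)|(H>170))&(S>110)&(d>0)&n&(P[...,2]>.01)&(P[...,2]<.035)
X=(P[m][:,:2]*1000).astype(np.float32);print(len(X),cv2.minEnclosingCircle(X),X.min(0),X.max(0),np.percentile(P[m][:,2],[5,50,95]))
n=np.hypot(P[...,0]-.625,P[...,1]-.330)<.05
m=(d>0)&n&(P[...,2]>.015)&(P[...,2]<.025)
X=(P[m][:,:2]*1000).astype(np.float32);print('tape',len(X),cv2.minEnclosingCircle(X) if len(X) else '')
E
```

```text
at [511.7 374.7  31.4] psi 96.65 z [-0.004 -0.002 -1.   ] t 15.3 gap 0.08525115528616158 grip 0.0 F [ 0.8  0.8 -0.4]
turn z 0.1 shift cm [-0.24  0.1   5.64] q6 end 30
3117 ((514.1495361328125, 377.3449401855469), 21.74283218383789) [492.5121  356.48438] [535.6291  398.53983] [0.01839262 0.02408327 0.025143  ]
tape 1586 ((615.8750610351562, 332.99755859375), 27.82587242126465)
```

Request:
{"fn": "carry_out", "kwargs": {"steps": [[[0,0,0],[-0.1,0.2,2],0],[[0,0,0],[-0.1,0.2,4],0],[[0,0,0],[-0.1,0.2,5.4],0],[[0,0,0],[-0.1,0.2,5.6],0],[[0,0,0],[-0.1,0.2,5.6],255],[[0,0,0],[-0.1,0.2,5.6],255],[[0,0,0],[-0.1,0.2,5.6],255],[[0,0,0],[-0.1,0.2,5.6],255]]}}

```text
clock: 16.35
tcp_pos: [0.515, 0.3781, -0.0213]
orientation: [0.001, -0.058, 0.998, 0.0]
wrist_force: [0.4, -0.7, 6.6]
finger_gap: 0.0409
grip_force: 40.6
```

```bash
python3 go.py 644.4 -93.4 160 97
```

```text
at [515.  378.1 -21.3] psi 96.64 z [ 0.002  0.001 -1.   ] t 16.35 gap 0.04085640071723798 grip 40.55099129676819 F [ 0.4 -0.7  6.6]
turn z -0.4 shift cm [ -7.4  -48.33 -18.13] q6 end -15
```

Request:
{"fn": "carry_out", "kwargs": {"steps": [[[0,0,0],[0,0,-5],255],[[0,0,0],[0,0,-11],255],[[0,0,0],[0,0,-16],255],[[0,0,0],[-0.6,-4,-18.5],255],[[0,0,0],[-1.5,-10,-18.5],255],[[0,0,0],[-2.4,-16,-18.5],255],[[0,0,0],[-3.4,-22,-18.5],255],[[0,0,0],[-4.3,-28,-18.5],255]]}}

```text
clock: 17.35
tcp_pos: [0.5895, 0.1026, 0.1624]
orientation: [0.0, -0.058, 0.998, 0.0]
wrist_force: [1.1, 0.3, 0.1]
finger_gap: 0.0412
grip_force: 40.6
```

```bash
python3 go.py 644.4 -93.4 160 97
```

```text
at [589.5 102.6 162.4] psi 96.65 z [ 0.  0. -1.] t 17.35 gap 0.04118262397129316 grip 40.61878502368927 F [1.1 0.3 0.1]
turn z -0.3 shift cm [ -3.19 -20.11   0.24] q6 end -15
```

Request:
{"fn": "carry_out", "kwargs": {"steps": [[[0,0,0],[-0.9,-6,0],255],[[0,0,0],[-1.9,-12,0],255],[[0,0,0],[-2.8,-17.5,0],255],[[0,0,0],[-3.1,-20,2],255],[[0,0,0],[-3.1,-20,7],255],[[0,0,0],[-3.1,-20,11],255],[[0,0,0],[-3.1,-20,13.5],255],[[0,0,0],[-3.1,-20,13.5],255]]}}

```text
clock: 18.35
tcp_pos: [0.6401, -0.0892, 0.0239]
orientation: [-0.003, -0.058, 0.998, 0.001]
wrist_force: [0.4, 0.7, -0.8]
finger_gap: 0.0405
grip_force: 40.6
```

```bash
python3 go.py 644.4 -93.4 -10.5 97
```

```text
at [640.1 -89.2  23.9] psi 96.68 z [-0.007  0.002 -1.   ] t 18.35 gap 0.040485602582402046 grip 40.627214312553406 F [ 0.4  0.7 -0.8]
turn z -0.3 shift cm [-0.38 -0.47  3.44] q6 end -15
```

Request:
{"fn": "carry_out", "kwargs": {"steps": [[[0,0,0],[-0.2,-0.3,0.5],255],[[0,0,0],[-0.2,-0.3,1.5],255],[[0,0,0],[-0.2,-0.3,2.5],255],[[0,0,0],[-0.2,-0.3,3],255],[[0,0,0],[-0.2,-0.3,3.2],255],[[0,0,0],[-0.2,-0.3,3.2],255],[[0,0,0],[-0.2,-0.3,3.2],255],[[0,0,0],[-0.2,-0.3,3.2],255]]}}

```text
clock: 19.35
tcp_pos: [0.6457, -0.0935, -0.0043]
orientation: [0.0, -0.058, 0.998, -0.0]
wrist_force: [0.5, -0.4, -0.7]
finger_gap: 0.0405
grip_force: 40.6
```

```bash
python3 go.py 644.4 -93.4 -10.5 97
```

```text
at [645.7 -93.5  -4.3] psi 96.63 z [ 0.001 -0.    -1.   ] t 19.35 gap 0.04047316206575089 grip 40.62667429447174 F [ 0.5 -0.4 -0.7]
turn z -0.4 shift cm [0.13 0.02 0.62] q6 end -15
```

Request:
{"fn": "carry_out", "kwargs": {"steps": [[[0,0,0],[0.1,0,0.3],255],[[0,0,0],[0.1,0,0.6],255],[[0,0,0],[0.1,0,0.6],255],[[0,0,0],[0.1,0,0.6],255],[[0,0,0],[0.1,0,0.6],75],[[0,0,0],[0.1,0,0.6],75],[[0,0,0],[0.1,0,0.6],75],[[0,0,0],[0.1,0,0.6],75]]}}

```text
clock: 20.35
tcp_pos: [0.6445, -0.0935, -0.0105]
orientation: [0.0, -0.058, 0.998, 0.0]
wrist_force: [0.1, -0.4, 0.1]
finger_gap: 0.06
grip_force: 0.0
```

```bash
python3 go.py 625 331 160 96.6
```

```text
at [644.5 -93.5 -10.5] psi 96.63 z [ 0.  0. -1.] t 20.35 gap 0.060019115031153515 grip 0.0 F [ 0.1 -0.4  0.1]
turn z 0.0 shift cm [ -2.96  42.39 -17.05] q6 end 21
```

Request:
{"fn": "carry_out", "kwargs": {"steps": [[[0,0,0],[0,0,-4],75],[[0,0,0],[0,0,-10],75],[[0,0,0],[0,0,-15.5],0],[[0,0,0],[-0.3,4,-17.5],0],[[0,0,0],[-0.7,10,-17.5],0],[[0,0,0],[-1.1,16,-17.5],0],[[0,0,0],[-1.5,22,-17.5],0],[[0,0,0],[-2,28,-17.5],0]]}}

```text
clock: 21.35
tcp_pos: [0.6318, 0.1887, 0.1647]
orientation: [0.0, -0.058, 0.998, 0.0]
wrist_force: [0.8, -0.6, -0.7]
finger_gap: 0.0854
grip_force: 0.0
```

Request:
{"fn": "carry_out", "kwargs": {"steps": [[[0,0,0],[-0.4,6,0],0],[[0,0,0],[-0.8,12,0],0],[[0,0,0],[-1,14.4,2],0],[[0,0,0],[-1,14.4,6],0],[[0,0,0],[-1,14.4,10],0],[[0,0,0],[-1,14.4,12],0],[[0,0,0],[-1,14.4,12],0],[[0,0,0],[-1,14.4,12],0]]}}

```text
clock: 22.35
tcp_pos: [0.6259, 0.3307, 0.0451]
orientation: [0.0, -0.057, 0.998, 0.0]
wrist_force: [0.1, -0.7, 0.2]
finger_gap: 0.0855
grip_force: 0.0
```

```bash
python3 go.py 625 331 -19 96.6;python3 - <<'E'
from w import *
c=env.get_calibration('wrist');p,d=env.read_camera('wrist');P=wcloud(d,c)
cv2.imwrite('pics/w4.png',p[...,::-1])
n=np.hypot(P[...,0]-.625,P[...,1]-.330)<.045
m=(d>0)&n&(P[...,2]>.008)&(P[...,2]<.024)
X=(P[m][:,:2]*1000).astype(np.float32);print('tape',len(X),cv2.minEnclosingCircle(X),X.min(0),X.max(0),np.percentile(P[m][:,2],[5,50,95]))
E
```

```text
at [625.9 330.7  45.1] psi 96.59 z [ 0.001  0.    -1.   ] t 22.35 gap 0.08550863112131342 grip 0.0 F [ 0.1 -0.7  0.2]
turn z -0.0 shift cm [0.09 0.04 6.41] q6 end 21
tape 6141 ((624.3492431640625, 330.921875), 31.01538848876953) [594.0693  300.49646] [654.97156 360.4617 ] [0.01229106 0.01881527 0.01992913]
```

View pics/w4.png

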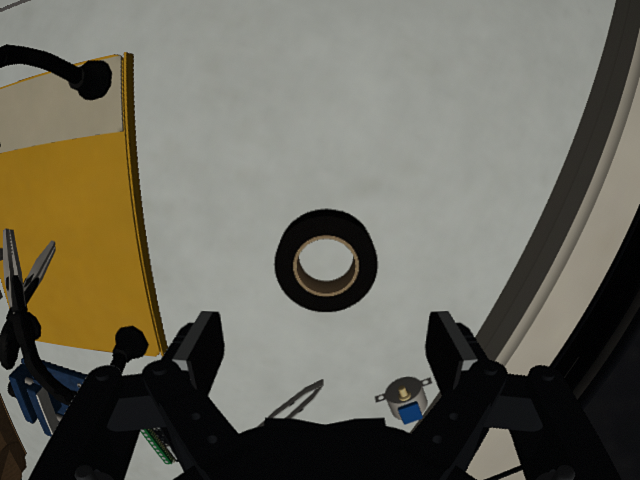

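The tape (ring centre (326,260)) is centred between the open fingers, clear of the stand's knob at (130,340).

Request:
{"fn": "carry_out", "kwargs": {"steps": [[[0,0,0],[0.1,0,3],0],[[0,0,0],[0.1,0,5.5],0],[[0,0,0],[0.1,0,6.8],0],[[0,0,0],[0.1,0,7.2],0],[[0,0,0],[0.1,0,7.2],0],[[0,0,0],[0.1,0,7.2],255],[[0,0,0],[0.1,0,7.2],255],[[0,0,0],[0.1,0,7.2],255]]}}

```text
clock: 23.4
tcp_pos: [0.6253, 0.3315, -0.026]
orientation: [0.001, -0.058, 0.998, 0.0]
wrist_force: [-0.7, -0.0, 5.6]
finger_gap: 0.0582
grip_force: 43.3
```

```bash
python3 go.py 656.5 -192 160 97
```

```text
at [625.3 331.5 -26. ] psi 96.64 z [ 0.002  0.001 -1.   ] t 23.4 gap 0.058175212973128665 grip 43.32029306329787 F [-0.7 -0.   5.6]
turn z -0.4 shift cm [  2.96 -52.36 -18.6 ] q6 end -23
```

Gripped. Lift and carry over the stand.

Request:
{"fn": "carry_out", "kwargs": {"steps": [[[0,0,0],[0,0,-5],255],[[0,0,0],[0,0,-11],255],[[0,0,0],[0,0,-17],255],[[0,0,0],[0.2,-3,-19],255],[[0,0,0],[0.5,-9,-19],255],[[0,0,0],[0.8,-15,-19],255],[[0,0,0],[1.2,-21,-19],255],[[0,0,0],[1.5,-27,-19],255]]}}

```text
clock: 24.4
tcp_pos: [0.6404, 0.0593, 0.1624]
orientation: [0.0, -0.058, 0.998, 0.0]
wrist_force: [1.3, 0.9, -1.3]
finger_gap: 0.0583
grip_force: 43.3
```

Request:
{"fn": "carry_out", "kwargs": {"steps": [[[0,0,0],[0.3,-6,0],255],[[0,0,0],[0.7,-12,0],255],[[0,0,0],[1,-18,0],255],[[0,0,0],[1.3,-23,0],255],[[0,0,0],[1.4,-25.3,2],255],[[0,0,0],[1.4,-25.3,6],255],[[0,0,0],[1.4,-25.3,10],255],[[0,0,0],[1.4,-25.3,12],255]]}}

```text
clock: 25.4
tcp_pos: [0.6535, -0.19, 0.0382]
orientation: [-0.003, -0.058, 0.998, 0.002]
wrist_force: [0.0, -0.9, 0.0]
finger_gap: 0.0582
grip_force: 43.3
```

```bash
python3 go.py 656.5 -192 -15 97
```

```text
at [ 653.5 -190.    38.2] psi 96.68 z [-0.005  0.003 -1.   ] t 25.4 gap 0.05824004913566591 grip 43.345237084140535 F [ 0.  -0.9  0. ]
turn z -0.3 shift cm [-0.27 -0.23  5.32] q6 end -23
```

Request:
{"fn": "carry_out", "kwargs": {"steps": [[[0,0,0],[0,0,1],255],[[0,0,0],[0,0,2],255],[[0,0,0],[0,0,3],255],[[0,0,0],[0,0,4],255],[[0,0,0],[0,0,4],255],[[0,0,0],[0,0,4],255],[[0,0,0],[0,0,4],255],[[0,0,0],[0,0,4],255]]}}

```text
clock: 26.4
tcp_pos: [0.6563, -0.192, 0.0029]
orientation: [0.0, -0.058, 0.998, -0.0]
wrist_force: [0.5, 1.0, -0.7]
finger_gap: 0.0583
grip_force: 43.4
```

```bash
python3 go.py 656.5 -192 -15 97
```

```text
at [ 656.3 -192.     2.9] psi 96.63 z [ 0.001 -0.    -1.   ] t 26.4 gap 0.05825884240690493 grip 43.353411331772804 F [ 0.5  1.  -0.7]
turn z -0.4 shift cm [-0.02 -0.    1.79] q6 end -23
```

Request:
{"fn": "carry_out", "kwargs": {"steps": [[[0,0,0],[0,0,0.6],255],[[0,0,0],[0,0,1.2],255],[[0,0,0],[0,0,1.8],255],[[0,0,0],[0,0,1.8],255],[[0,0,0],[0,0,1.8],255],[[0,0,0],[0,0,1.8],30],[[0,0,0],[0,0,1.8],30],[[0,0,0],[0,0,1.8],30]]}}

```text
clock: 27.4
tcp_pos: [0.656, -0.1919, -0.0156]
orientation: [0.0, -0.058, 0.998, 0.0]
wrist_force: [0.8, 0.4, 0.0]
finger_gap: 0.0756
grip_force: 0.0
```

Request:
{"fn": "carry_out", "kwargs": {"steps": [[[0,0,0],[0,0,0],30],[[0,0,0],[0,0,-3],30],[[0,0,0],[0,0,-8],30],[[0,0,0],[0,0,-14],30],[[0,0,0],[0,6,-18],30],[[0,0,0],[0,12,-18],30],[[0,0,0],[0,18,-18],30],[[0,0,0],[0,24,-18],30]]}}

```text
clock: 28.4
tcp_pos: [0.6281, 0.0476, 0.1649]
orientation: [0.001, -0.058, 0.998, 0.0]
wrist_force: [0.1, -0.1, 0.3]
finger_gap: 0.0751
grip_force: 0.0
```

Request:
{"fn": "carry_out", "kwargs": {"steps": [[[0,0,0],[0,6,0],30],[[0,0,0],[0,12,0],30],[[0,0,0],[0,18,0],30],[[0,0,0],[0,18,0],30],[[0,0,0],[0,18,0],30],[[0,0,0],[0,18,0],30],[[0,0,0],[0,18,0],30],[[0,0,0],[0,18,0],30]]}}

```text
clock: 29.4
tcp_pos: [0.6078, 0.2236, 0.1645]
orientation: [0.0, -0.057, 0.998, 0.0]
wrist_force: [-0.6, 0.7, 0.7]
finger_gap: 0.0752
grip_force: 0.0
```

```bash
python3 - <<'E'
from h import *
p,d=env.read_camera('top');np.savez('top2.npz',p=p,d=d)
o=cv2.resize(p[150:300,365:505],None,fx=4,fy=4,interpolation=cv2.INTER_CUBIC);cv2.imwrite('pics/end.png',o[...,::-1])
p2,_=env.read_camera('scene');o=cv2.resize(p2[230:370,320:500],None,fx=4,fy=4,interpolation=cv2.INTER_CUBIC);cv2.imwrite('pics/end2.png',o[...,::-1])
c=env.get_calibration('top');P=cloud('top',d,c)*1000
for n,x,y,r in [('tin',644.4,-93.4,15),('tape',656.5,-192,33),('module',562.3,-104,14),('stick',574,-202,6)]:
    k=np.hypot(P[...,0]-x,P[...,1]-y)<r; print(n,np.percentile(P[k][:,2],[5,50,95]).round(1))
E
```

```text
tin [30.9 33.8 36.4]
tape [ 8.5 26.6 31. ]
module [18.6 24.  28.1]
stick [15.2 18.8 21.2]
```

View pics/end.png

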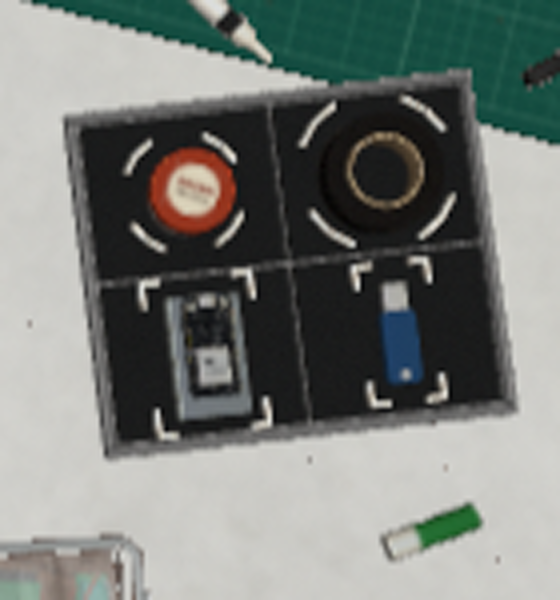

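View pics/end2.png

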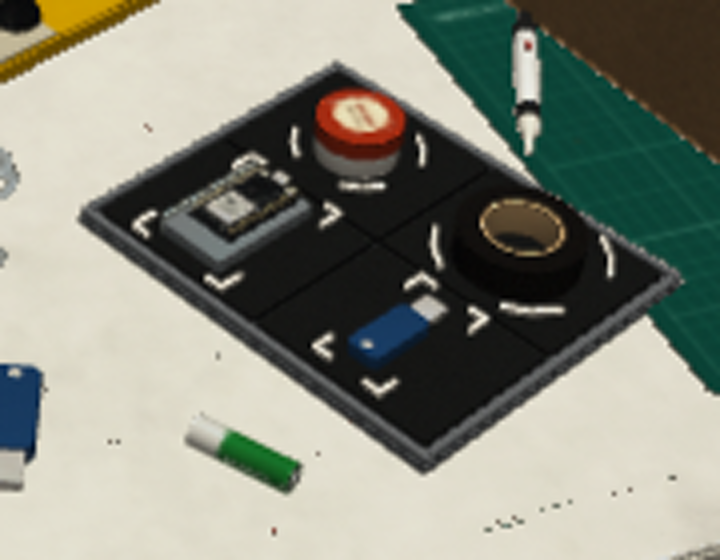

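Both pictures show all four parts flat and inside their lips: tin (193,190), tape (385,172), module (210,357) and stick (400,333). The battery has not moved, so I'm handing in.

```bash
python3 -c "
from workcell import env
print(env.hand_in())"
```

```text
the job is handed in; nothing more can be done
None
```

I packed the module, stick, tin and tape into their recesses and handed the job in at about 29.5 s; the final pictures show all four flat inside their lips and the battery where it was, I did not re-measure the wick reel (nothing went near it), and the hand-in returned no verdict.

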